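# Open the mould press and draw out the mould

## Task

Open the bench press: turn its handwheel anticlockwise (seen from above), well over a full turn, until it stops and the press plate is fully up. Then slide the carrier board with the plaster mould out along its bed until the whole mould is clear of the plate, and let go, leaving it flat between the guide strips on the bed. Leave the mug, spray bottle and mallet alone.

Things in the scene. Friction and masses are not known exactly. Their poses are not given: they have to be found in the camera images.
- press: Fixed grey steel bench screw press: base 250 x 130 mm, two 22 mm columns 107 mm either side of the centre along its x, crossbeam 250 x 55 mm whose top is 180 mm above the table, handwheel above it. Origin: on the table, under the wheel's axis; z up. A bed runs through it along its y; the board is drawn out towards the press's -y.
- bed_mid (a point): Middle of the top of the fixed plywood bed, 20 mm above the table, 150 mm from the press's axis towards its -y (axes as the press). The bed is 150 mm wide (x) and 480 mm long (y), with 8 mm high guide strips either side of the carrier board (3 mm play each side) and a 10 mm high end stop at -y that allows about 168 mm of travel.
- wheel (a joint): Turn of the handwheel (rad), growing anticlockwise seen from above, 0 to 8.4 (solid stop, plate fully up). It starts between 0 and 1.6, so about 1.1 to 1.3 turns are needed. The plate rises 25 mm per turn; the wheel itself stays at its height and stays where it is left. It turns with about 3 N at the knob.
- wheel_axis (a point): Point on the vertical axis of the handwheel, 238 mm above the table, level with the middle of the knob; it does not turn. The wheel is a grey three-spoked ring of 186 mm outside diameter, its rim's top 208 mm above the table. The steel screw (18 mm diameter) stands up through its hub and rises with the plate, at most to 262 mm above the table.
- knob_center (a point): Middle of the upright black crank knob on the wheel's rim, 85 mm from the axis: diameter 24 mm, 58 mm tall (29 mm above and below this point), top 267 mm above the table. It revolves freely on its own pin, so a hand that holds it need not turn; the yaw of this point means nothing.
- plate_under (a point): Centre of the underside of the dark steel press plate (128 mm along y); moves up with the wheel, from 77.5 to 111 mm above the table. A rim 20 mm deep hangs from the plate's edge around the top of the mould and holds it in the press until the plate is up.
- mould_center (a point): Centre of the two-part white plaster mould, 100 x 100 x 45 mm, fixed on the loose carrier board. z up, the board's length along y. It starts under the plate, within a few mm of the press's axis, 54.5 mm above the table. It is clear of the plate when its centre is 115 mm or more from the press's axis along the press's -y.
- board_grip (a point): Centre of the upright wooden grip on the carrier board, 190 mm from the mould's centre towards -y: a cleat 70 mm along x, 18 mm thick along y, 45 mm tall (22.5 mm above and below this point), standing on the board.
- mug_mid (a point): Bystander: white mug, 80 mm across, 95 mm tall; point half-way up.
- sprayer_mid (a point): Bystander: grey spray bottle, 70 mm across, 190 mm tall; point 90 mm up.
- mallet_head (a point): Bystander: wooden mallet, 250 mm long, lying on the table; centre of its head (60 x 110 x 60 mm).
- carrier: Loose carrier board of wood, 110 (x) x 270 (y) x 12 mm, with the mould and grip fixed on it, about 0.75 kg; origin under the mould's centre, on the board's underside, 34.5 mm below the mould's centre; the board reaches 60 mm to +y and 210 mm to -y of it.

How it is judged:
By the outcome, as a careful person would: the job done as asked, in the order asked, and still so for the second after the job is handed in, with the robot touching nothing.
It also fails if it takes over 72 s, if anything falls off the work surface, if the arm or the gripper's body presses on something with over 40 N, if the wrist force passes 120 N, or if a joint passes its speed limit or range.

## Robot

A 6-joint arm with a two-finger parallel gripper is mounted at the origin on the work surface. World frame = base frame: x ahead of the robot, y to its left, z up, the work surface at z = 0. Lengths are in mm, angles in rad, forces in N, time in s.
With the tool pointing down it reaches from about 225 to 725 mm from the base axis. Payload 3.1 kg.
Tool frame: the origin (TCP) lies at the very end of the fingers, on their centre line; the grasp point (between the pads) lies bot.grip_depth behind it (bot.grip_depth is the distance from the TCP to the grasp point, in mm); z points along the fingers, x is the direction in which the jaws open and shut, and the axes are right-handed (so a half turn about z gives the same grasp; the last joint's range is limited). The gripper opens to 85 mm and grips with 20 to 120 N. Pads are 22 mm wide; open, the fingers measure 114 mm over their backs; the gripper's body (76 mm by 85 mm) begins 54 mm behind the grasp point. The pads swing forward as they close: fully open they stand 13 mm farther back than shut.
Start: joints at [-0.128, 0.048, 0.099, 1.622, 0, 1.443], TCP at [524.993, -0.012, 199.912] pointing down, gripper open.
Joint ranges: [-2.91, 2.91], [-0.99, 1.94], [-1.21, 1.42], [-2.12, 2.29], [-1.49, 1.47], [-3.14, 3.14]. Speed limits (rad/s): [2.79, 2.79, 3.14, 3.14, 3.14, 3.14].

## Interface

Orientations are given as a rotation vector (axis times angle).
In Python, from workcell import status, get_image, camera_model, job, bot gives the robot as it stands. The module is installed in compiled form; this text tells all that it offers.
- The arm moves only by the tool send_rows, never from a script. Its argument "increments" is a list of rows, each an object with "translation": the shift along the world's x, y, z in m, a list of three; "twist": the turn, a rotation vector about the world's x, y, z in degrees, a list of three; "fingers": the finger opening in m, from 0 to 0.0854. A call has exactly 8 rows; each row is the pose to reach, as a shift and turn from the pose measured when the call began; what a row does not reach only later rows make up. A row lasts 1/10 s, in which the tool goes at most 50 mm and 8.59 degrees, less where a joint would pass 70% of its speed; a pose out of reach is approached as far as the arm can. A call with a gripper value outside its range is refused whole. The fingers move at their own pace and stop on an object; "force" is the grip in N (left out, the last holds). Time passes only in rows, so rows that repeat a pose let the fingers close, or fill a call up. It gives the time, the measured TCP pose, the force and the opening at its end, in the units of the state.
- status.state(): the state, without advancing time (a new reading comes with each control period).
- get_image(name): name is "scene" or "side" or "wrist"; returns the picture (400x640x3 uint8, red, green, blue); there is no depth.
- camera_model(name): a dict with "fx", "fy", "cx", "cy" (pixels), "eye" and "rotation" of the camera in the world. Camera axes: x right, y down, z forward; pixel columns grow to the right and rows downward; lengths in mm; the calibration is good to about 2 mm. A picture is of the moment at which its call begins: read the wrist's pose just before it. camera_model takes no time and is no camera call; for the wrist camera it gives the pose at the moment of the call.
- job.job_done(): hands the job in, once; it reports no verdict.
The state is a dict: "clock": time; "q": joint angles; "qvel": joint speeds; "joint_torque": joint torques, N m; "tool_pos": TCP position; "ee_rot": TCP orientation; "force": force on the tool from outside, world axes, zero at the start; "ft_torque": the same for the moment, N m; "grip_width": finger opening in mm.
Only numpy, scipy, OpenCV 4.12 (cv2) and the standard library are available. Lean on these libraries where they do the work, as an engineer would, in place of code of your own. Each camera call takes 0.05 s, during which the arm holds its last target.

## Working session

There is one attempt and no reset: what is moved stays moved. The work goes in short steps, Python scripts to look and compute and a tool call to move; the robot and the scene stay as the last step left them, time stands still between calls to the robot, and variables do not carry over. Pictures are saved under pics/ and viewed, and the job is handed in when it is done.

Besides the shell and the picture viewer there is one more tool, called after "Call:" by a JSON object that holds its "name" and its "arguments". send_rows: Moves the arm, as the interface text tells. Its arguments: {"type":"object","properties":{"increments":{"type":"array"},"force":{"type":"number"}},"required":["increments"]}

```bash
mkdir -p pics; python3 - <<'E'
from workcell import status,get_image,camera_model,job,bot
import cv2,numpy as np
print(status.state()); print(bot.grip_depth)
for n in("scene","side","wrist"):
    m=camera_model(n);print(n,m)
    cv2.imwrite(f"pics/{n}0.png",get_image(n)[:,:,::-1])
E
```

```text
{'clock': 0.0, 'q': array([-1.27803712e-01,  4.87803491e-02,  9.75838760e-02,  1.62200432e+00,
        2.52530253e-06,  1.44301194e+00]), 'qvel': array([ 0.0001896 , -0.00027512, -0.00063005, -0.00155874,  0.00150472,
        0.00034782]), 'joint_torque': array([ 2.96208136e-04, -3.38780022e+01,  3.20016932e+01,  2.03766406e-02,
       -2.11149008e-04,  6.20949692e-06]), 'tool_pos': array([5.24308675e+02, 7.51620285e-02, 1.98694867e+02]), 'ee_rot': array([-3.14128148e+00,  3.03617509e-05,  3.74525421e-03]), 'force': array([-0.12585571,  0.62839977, -0.11421432]), 'ft_torque': array([0.0154606 , 0.00913054, 0.02961163]), 'grip_width': 85.38207351277275}
18.700000000000003
scene {'fx': 367.283677054385, 'fy': 367.283677054385, 'cx': 316.7102757705288, 'cy': 196.84060265666966, 'eye': array([736.70071772, 729.71208251, 712.96202417]), 'rotation': array([-0.41305828, -2.74156025,  1.22130198])}
side {'fx': 463.0602470776005, 'fy': 463.0602470776005, 'cx': 321.8357480320151, 'cy': 202.97493523740903, 'eye': array([1002.94027945,  482.51540584, 1044.58578585]), 'rotation': array([-1.24947319, -2.48702934,  0.75519842])}
wrist {'fx': 287.7043456623108, 'fy': 287.7043456623108, 'cx': 316.96655151473965, 'cy': 198.3630265092331, 'eye': array([524.12609921,  76.20067964, 372.27899245]), 'rotation': array([ 2.84141872e+00, -9.34109007e-05, -3.70927185e-03])}
```

View pics/scene0.png

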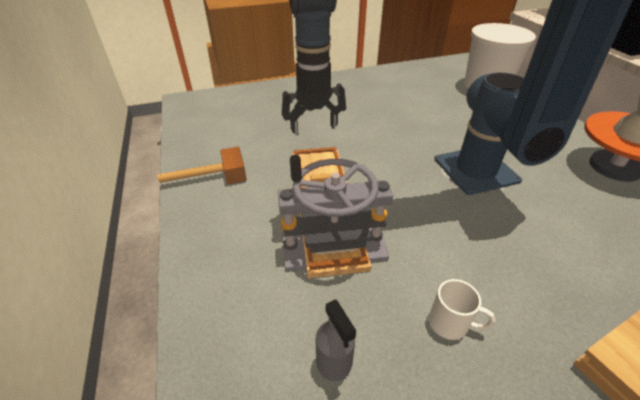

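View pics/side0.png

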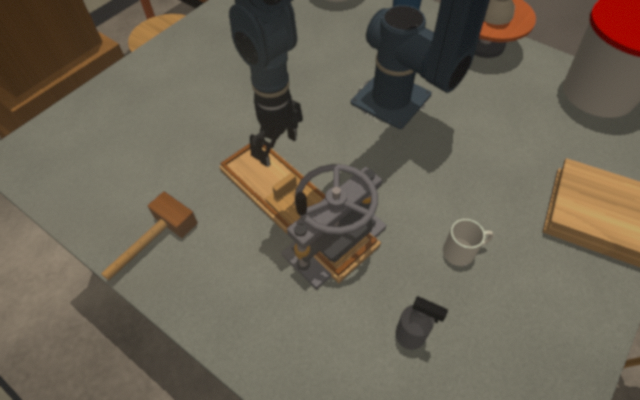

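View pics/wrist0.png

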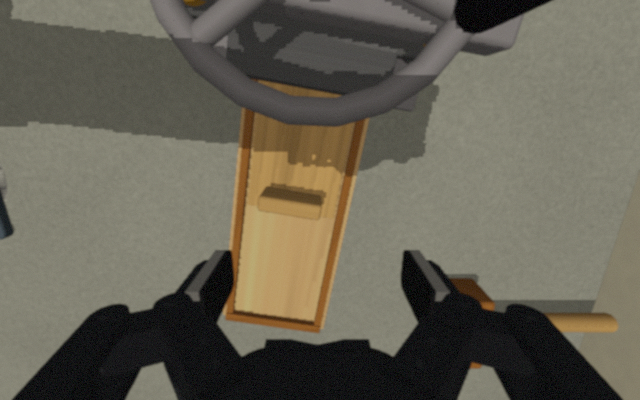

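```bash
python3 - <<'E'
import cv2
a=cv2.imread("pics/side0.png")[120:300,200:400]; cv2.imwrite("pics/side0c.png",cv2.resize(a,None,fx=3.3,fy=3.3,interpolation=cv2.INTER_CUBIC)[:600])
a=cv2.imread("pics/scene0.png")[130:290,240:440]; cv2.imwrite("pics/scene0c.png",cv2.resize(a,None,fx=3.5,fy=3.5,interpolation=cv2.INTER_CUBIC))
E
```

```text
(no output)
```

View pics/side0c.png

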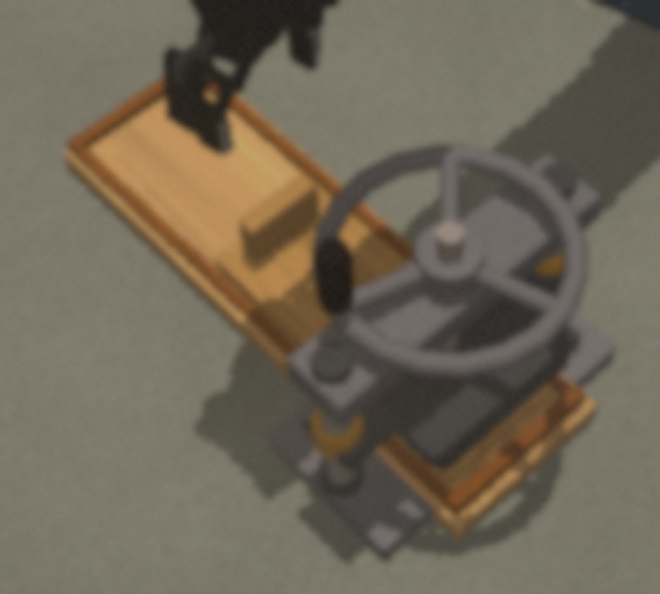

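View pics/scene0c.png

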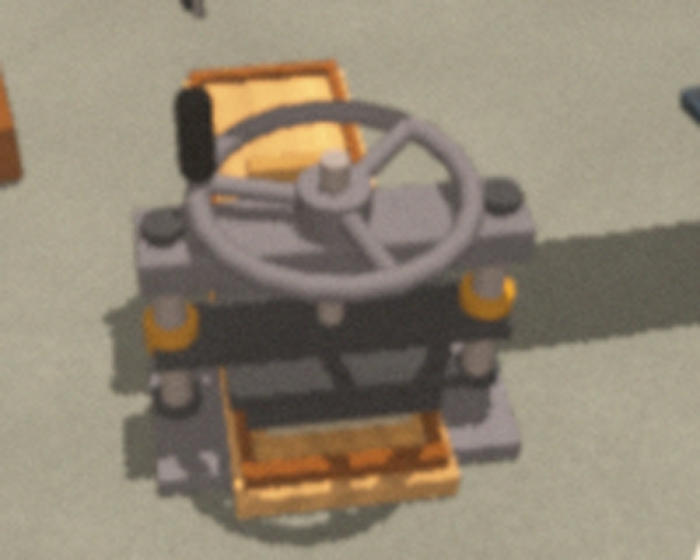

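```bash
cat > h.py <<'E'
import numpy as np,cv2
from scipy.optimize import least_squares
from scipy.spatial.transform import Rotation as R
M={'scene': dict(f=367.283677,c=(316.71,196.84),e=np.array([736.70071772, 729.71208251, 712.96202417]),r=np.array([-0.41305828, -2.74156025,  1.22130198])),
'side':dict(f=463.060247,c=(321.836,202.975),e=np.array([1002.94027945,482.51540584,1044.58578585]),r=np.array([-1.24947319,-2.48702934,0.75519842])),
'wrist':dict(f=287.704,c=(316.967,198.363),e=np.array([524.126,76.2,372.279]),r=np.array([2.84141872,-9.3e-5,-3.709e-3]))}
def proj(m,P):
    p=(np.atleast_2d(P)-m['e'])@R.from_rotvec(m['r']).as_matrix()
    return p[:,:2]/p[:,2:]*m['f']+np.array(m['c'])
def onz(m,uv,z):
    d=R.from_rotvec(m['r']).as_matrix()@np.array([(uv[0]-m['c'][0])/m['f'],(uv[1]-m['c'][1])/m['f'],1])
    return m['e']+d*(z-m['e'][2])/d[2]
def tri(obs):
    return least_squares(lambda P:np.concatenate([proj(M[n],P)[0]-uv for n,uv in obs]),[520,200,100])
E
python3 - <<'E'
from h import *
s=tri([('side',(301.2,203.3)),('scene',(295.7,168.6))]);print('knob',s.x,s.fun)
print('knob z238',onz(M['side'],(301.2,203.3),238),onz(M['scene'],(295.7,168.6),238))
t=np.linspace(0,2*np.pi,90);ph=np.linspace(0,2*np.pi,24)
T,Pp=np.meshgrid(t,ph)
tor=np.c_[((86+7*np.cos(Pp))*np.cos(T)).ravel(),((86+7*np.cos(Pp))*np.sin(T)).ravel(),(201+7*np.sin(Pp)).ravel()]
def ex(n,c):
    p=proj(M[n],tor+[c[0],c[1],0]);return np.r_[p.min(0),p.max(0)]
ob={'side':np.array([316,147,583,375])/3.3+[200,120,200,120],'scene':np.array([188,100,482,298])/3.5+[240,130,240,130]}
for k in(['side'],['scene'],['side','scene']):
    s=least_squares(lambda c:np.concatenate([ex(n,c)-ob[n] for n in k]),[520,200]);print('wheel',k,s.x,s.fun.round(1))
w=M['wrist']
for nm,uv,z in[('bed l',(227,319),28),('bed r',(321,330),28),('strip l up',(243,112),28),('strip r up',(367,122),28)]:
    print(nm,onz(w,uv,z))
E
python3 - <<'E'
import cv2
a=cv2.imread("pics/wrist0.png")[60:340,200:400]; cv2.imwrite("pics/wrist0c.png",cv2.resize(a,None,fx=2.1,fy=2.1,interpolation=cv2.INTER_CUBIC))
E
```

```text
knob [602.26328869 125.93912879 238.9663456 ] [-0.26086995  0.75986928  0.5938625  -0.5548179 ]
knob z238 [599.95603119 124.77095677 238.        ] [603.66872507 126.18707354 238.        ]
wheel ['side'] [522.81046585 160.40917571] [-1.7 -1.   1.7  0.7]
wheel ['scene'] [524.91858883 158.62755909] [-1.2 -1.   1.2  0.5]
wheel ['side', 'scene'] [524.04998093 159.74629944] [-2.3 -0.8  1.2  0.9 -0.7 -0.8  1.8  0.8]
bed l [ 393.49021596 -212.36413918   28.        ]
bed r [ 528.99744274 -231.44592639   28.        ]
strip l up [438.41753607  73.29292732  28.        ]
strip r up [581.13592566  62.14928342  28.        ]
```

View pics/wrist0c.png

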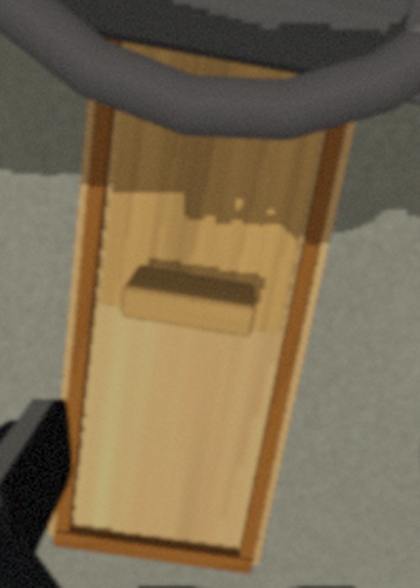

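Call:
{"name": "send_rows", "arguments": {"increments": [{"translation":[0,0,0.05],"twist":[0,0,0],"fingers":0.085},{"translation":[0.01,0.02,0.1],"twist":[0,0,0],"fingers":0.085},{"translation":[0.025,0.045,0.11],"twist":[0,0,0],"fingers":0.085},{"translation":[0.04,0.075,0.11],"twist":[0,0,0],"fingers":0.085},{"translation":[0.055,0.1,0.11],"twist":[0,0,0],"fingers":0.085},{"translation":[0.07,0.12,0.11],"twist":[0,0,0],"fingers":0.085},{"translation":[0.078,0.126,0.11],"twist":[0,0,0],"fingers":0.085},{"translation":[0.078,0.126,0.11],"twist":[0,0,0],"fingers":0.085}]}}

```text
clock: 0.95
tool_pos: [603.0, 127.2, 307.2]
ee_rot: [-3.141, -0.003, 0.006]
force: [1.0, -0.2, -0.4]
grip_width: 85.2
```

```bash
python3 - <<'E'
from workcell import status,get_image,camera_model
import cv2
print(status.state()['tool_pos'],status.state()['force'])
print(camera_model("wrist"))
for n in("wrist","side"):
    cv2.imwrite(f"pics/{n}1.png",get_image(n)[:,:,::-1])
from h import *
print(onz(M['wrist'],(292.9,196.2),77))
E
```

```text
[602.99519503 127.16656019 307.23156043] [ 1.04252146 -0.15870492 -0.40828615]
{'fx': 287.7043456623108, 'fy': 287.7043456623108, 'cx': 316.96655151473965, 'cy': 198.3630265092331, 'eye': array([602.95025586, 203.33631399, 480.66870107]), 'rotation': array([ 2.84125933e+00,  2.76004928e-03, -6.04110727e-03])}
[497.53247061 -12.7773696   77.        ]
```

View pics/wrist1.png

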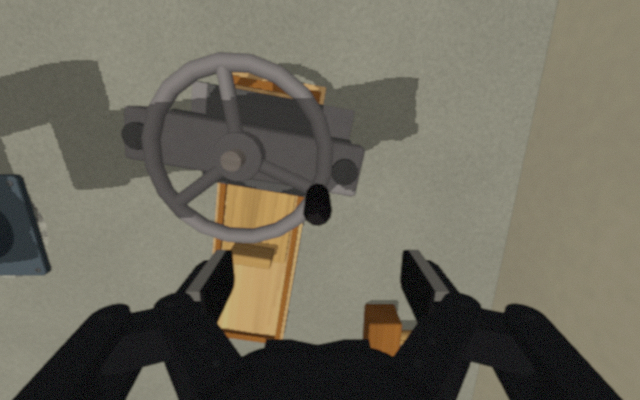

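```bash
python3 - <<'E'
from h import *
m=dict(f=287.704,c=(316.967,198.363),e=np.array([602.95,203.336,480.669]),r=np.array([2.84125933,2.76e-3,-6.04e-3]))
M['w1']=m
print(onz(m,(317,205),238))
t=np.linspace(0,2*np.pi,90);ph=np.linspace(0,2*np.pi,24)
T,Pp=np.meshgrid(t,ph)
def tor(R0,r):return np.c_[((R0+r*np.cos(Pp))*np.cos(T)).ravel(),((R0+r*np.cos(Pp))*np.sin(T)).ravel(),(208-r+r*np.sin(Pp)).ravel()]
def ex(n,c,r=7):
    p=proj(M[n],tor(93-r,r)+[c[0],c[1],0]);return np.r_[p.min(0),p.max(0)]
s=least_squares(lambda c:ex('w1',c)-np.array([143,52,332,242]),[520,160]);print(s.x,s.fun)
# knob silhouette extents
a=np.c_[12*np.cos(t),12*np.sin(t)]
def kn(c):
    P=np.r_[np.c_[a+c,0*t+209],np.c_[a+c,0*t+267]];p=proj(m,P);return p.min(0),p.max(0)
print(kn(np.array([602,126])))
E
python3 - <<'E'
import cv2
a=cv2.imread("pics/wrist1.png")[150:290,190:370]; cv2.imwrite("pics/wrist1c.png",cv2.resize(a,None,fx=4,fy=4,interpolation=cv2.INTER_CUBIC))
E
```

```text
[602.00428675 122.00247468 238.        ]
[525.4810522 159.1201763] [-2.08706622 -0.99446296  2.13411919  1.9763385 ]
(array([301.63686791, 179.83665722]), array([332.0547653 , 225.97423128]))
```

View pics/wrist1c.png

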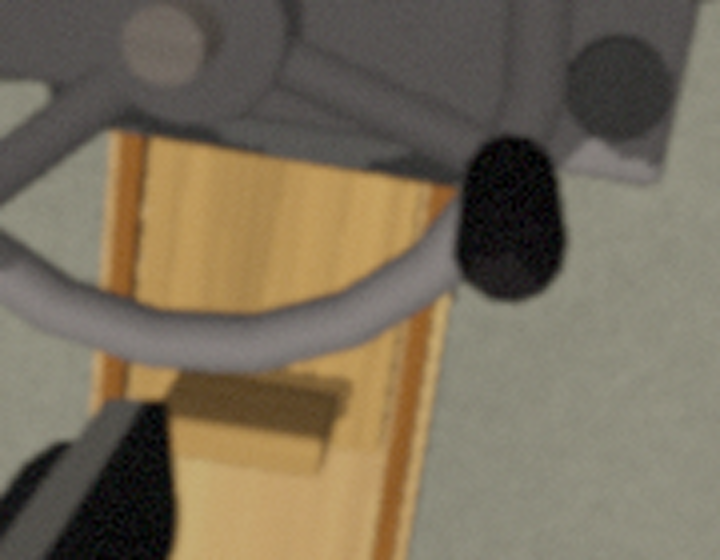

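View pics/side1.png

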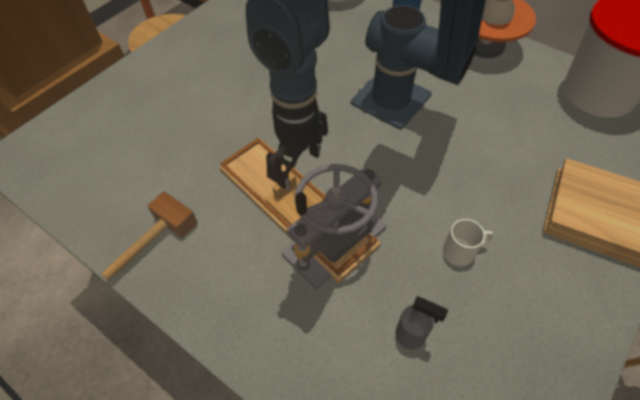

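Call:
{"name": "send_rows", "arguments": {"increments": [{"translation":[0,-0.002,-0.03],"twist":[0,0,0],"fingers":0.085},{"translation":[0,-0.002,-0.06],"twist":[0,0,0],"fingers":0.085},{"translation":[0,-0.002,-0.085],"twist":[0,0,0],"fingers":0.085},{"translation":[0,-0.002,-0.086],"twist":[0,0,0],"fingers":0.02},{"translation":[0,-0.002,-0.086],"twist":[0,0,0],"fingers":0.02},{"translation":[0,-0.002,-0.086],"twist":[0,0,0],"fingers":0.02},{"translation":[0,-0.002,-0.086],"twist":[0,0,0],"fingers":0.02},{"translation":[0,-0.002,-0.086],"twist":[0,0,0],"fingers":0.02}], "force": 40}}

```text
clock: 1.85
tool_pos: [602.9, 123.9, 225.2]
ee_rot: [-3.142, -0.0, -0.001]
force: [-1.7, -0.3, 5.2]
grip_width: 20.8
```

```bash
python3 - <<'E'
from workcell import status,get_image,camera_model
import cv2
s=status.state();print(s['tool_pos'],s['force'],s['grip_width'],s['q'])
a=get_image("wrist")[:,:,::-1];b=get_image("side")[120:280,200:400,::-1]
print(camera_model("wrist"))
cv2.imwrite("pics/wrist2.png",a)
cv2.imwrite("pics/side2.png",cv2.resize(b,None,fx=3.5,fy=3.5,interpolation=cv2.INTER_CUBIC))
print(status.state()['tool_pos'],status.state()['grip_width'])
E
```

```text
[602.92609165 123.87092872 225.18775303] [-1.70490242 -0.28980609  5.24311333] 20.816137374035353 [ 9.37452909e-02  3.01972031e-01  4.38066552e-01  1.70641835e+00
 -3.37587886e-05  1.66441900e+00]
{'fx': 287.7043456623108, 'fy': 287.7043456623108, 'cx': 316.96655151473965, 'cy': 198.3630265092331, 'eye': array([602.20186649, 200.05460117, 398.59230019]), 'rotation': array([ 2.84099211e+00, -4.60953565e-04,  2.20622098e-04])}
[602.93122671 123.84289671 225.16205083] 21.258245053832
```

View pics/wrist2.png

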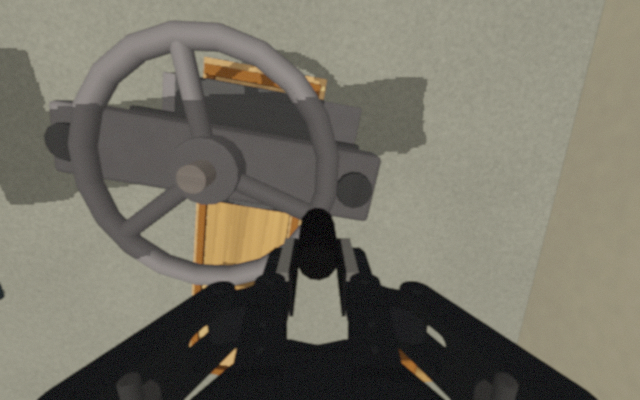

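View pics/side2.png

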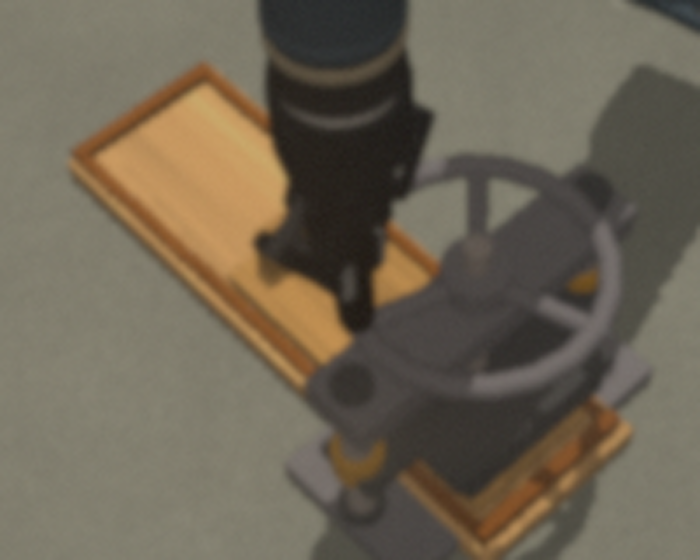

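```bash
python3 - <<'E'
from h import *
m=dict(f=287.704,c=(316.967,198.363),e=np.array([602.2,200.05,398.6]),r=np.array([2.841,-4.6e-4,2.2e-4]))
t=np.linspace(0,2*np.pi,90);a=np.c_[12*np.cos(t),12*np.sin(t)]
for y in(118,121,124,127,130):
    c=np.array([602.5,y]);print(y,[proj(m,np.c_[a+c,0*t+z]).round(0).tolist()[k] for z in(209,267) for k in (0,22,45,67)])
import cv2
i=cv2.imread("pics/wrist2.png")[190:310,250:390];cv2.imwrite("pics/wrist2c.png",np.clip(cv2.resize(i,None,fx=5,fy=5,interpolation=cv2.INTER_CUBIC).astype(float)*3,0,255))
E
```

```text
118 [[334.0, 229.0], [318.0, 214.0], [301.0, 230.0], [318.0, 245.0], [341.0, 274.0], [318.0, 253.0], [295.0, 275.0], [318.0, 294.0]]
121 [[334.0, 226.0], [318.0, 210.0], [301.0, 226.0], [318.0, 241.0], [341.0, 269.0], [318.0, 248.0], [294.0, 270.0], [318.0, 289.0]]
124 [[334.0, 222.0], [318.0, 206.0], [300.0, 222.0], [318.0, 237.0], [341.0, 264.0], [318.0, 243.0], [294.0, 264.0], [318.0, 284.0]]
127 [[334.0, 218.0], [318.0, 202.0], [300.0, 218.0], [318.0, 233.0], [341.0, 259.0], [318.0, 237.0], [294.0, 259.0], [318.0, 279.0]]
130 [[334.0, 214.0], [318.0, 197.0], [300.0, 214.0], [318.0, 230.0], [341.0, 253.0], [318.0, 232.0], [294.0, 254.0], [318.0, 274.0]][ WARN:0@0.358] global loadsave.cpp:1063 imwrite_ Unsupported depth image for selected encoder is fallbacked to CV_8U.
```

View pics/wrist2c.png

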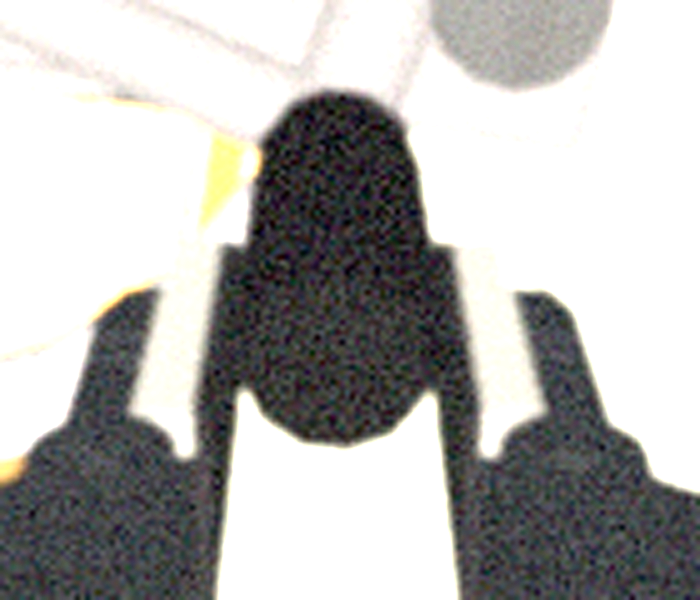

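```bash
cat > t.py <<'E'
import sys,json
from workcell import status
import numpy as np
C=np.array([524.5,159.3]);step=float(sys.argv[1]);lead=float(sys.argv[2]) if len(sys.argv)>2 else 0
s=status.state();p=s['tool_pos'];d=p[:2]-C
a=np.degrees(np.arctan2(d[1],d[0]));print('ang',a.round(1),'r',np.hypot(*d).round(1),'z',p[2].round(1),'F',s['force'].round(1),'w',s['grip_width'].round(1),'t',s['clock'],'rot',s['ee_rot'].round(3))
for k in range(1,9):
    b=np.radians(a+lead+step*k);o=(C+85*np.array([np.cos(b),np.sin(b)])-p[:2])/1000
    print('[%.3f, %.3f, 0]'%tuple(o),end=' ')
print()
E
python3 t.py 7
```

```text
Traceback (most recent call last):
  File "t.py", line 6, in <module>
    a=np.degrees(np.arctan2(d[1],d[0]));print('ang',a.round(1),'r',np.hypot(*d).round(1),'z',p[2].round(1),'F',s['force'].round(1),'w',s['grip_width'].round(1),'t',s['clock'],'rot',s['ee_rot'].round(3))
                                                                                                                                       ^^^^^^^^^^^^^^^^^^^^^
AttributeError: 'float' object has no attribute 'round'
```

```bash
sed -i "s/s\['grip_width'\].round(1)/round(s['grip_width'],1)/" t.py; python3 t.py 7
```

```text
ang -24.3 r 86.1 z 225.2 F [-3.  -0.5  5.8] w 21.3 t 1.95 rot [3.141e+00 0.000e+00 1.000e-03]
[0.003, 0.010, 0] [0.005, 0.020, 0] [0.006, 0.031, 0] [0.006, 0.041, 0] [0.005, 0.051, 0] [0.003, 0.061, 0] [-0.001, 0.071, 0] [-0.006, 0.080, 0]
```

Call:
{"name": "send_rows", "arguments": {"increments": [{"translation":[0.003,0.01,0],"twist":[0,0,0],"fingers":0.018},{"translation":[0.005,0.02,0],"twist":[0,0,0],"fingers":0.018},{"translation":[0.006,0.031,0],"twist":[0,0,0],"fingers":0.018},{"translation":[0.006,0.041,0],"twist":[0,0,0],"fingers":0.018},{"translation":[0.005,0.051,0],"twist":[0,0,0],"fingers":0.018},{"translation":[0.003,0.061,0],"twist":[0,0,0],"fingers":0.018},{"translation":[-0.001,0.071,0],"twist":[0,0,0],"fingers":0.018},{"translation":[-0.006,0.08,0],"twist":[0,0,0],"fingers":0.018}]}}

```text
clock: 2.75
tool_pos: [596.9, 205.3, 225.3]
ee_rot: [-3.141, -0.001, -0.002]
force: [3.9, -1.2, 0.3]
grip_width: 21.3
```

```bash
python3 t.py 8 2
```

```text
ang 32.5 r 85.8 z 225.3 F [ 3.9 -1.2  0.3] w 21.3 t 2.75 rot [-3.141e+00 -1.000e-03 -2.000e-03]
[-0.010, 0.011, 0] [-0.018, 0.020, 0] [-0.028, 0.026, 0] [-0.038, 0.032, 0] [-0.050, 0.036, 0] [-0.061, 0.038, 0] [-0.073, 0.039, 0] [-0.085, 0.038, 0]
```

Call:
{"name": "send_rows", "arguments": {"increments": [{"translation":[-0.01,0.011,0],"twist":[0,0,0],"fingers":0.018},{"translation":[-0.018,0.02,0],"twist":[0,0,0],"fingers":0.018},{"translation":[-0.028,0.026,0],"twist":[0,0,0],"fingers":0.018},{"translation":[-0.038,0.032,0],"twist":[0,0,0],"fingers":0.018},{"translation":[-0.05,0.036,0],"twist":[0,0,0],"fingers":0.018},{"translation":[-0.061,0.038,0],"twist":[0,0,0],"fingers":0.018},{"translation":[-0.073,0.039,0],"twist":[0,0,0],"fingers":0.018},{"translation":[-0.085,0.038,0],"twist":[0,0,0],"fingers":0.018}]}}

```text
clock: 3.55
tool_pos: [510.8, 243.0, 225.3]
ee_rot: [3.141, 0.001, 0.002]
force: [3.2, -3.1, 0.5]
grip_width: 21.5
```

```bash
python3 t.py 8 2
```

```text
ang 99.3 r 84.8 z 225.3 F [ 3.2 -3.1  0.5] w 21.5 t 3.55 rot [3.141e+00 1.000e-03 2.000e-03]
[-0.014, -0.003, 0] [-0.025, -0.008, 0] [-0.035, -0.014, 0] [-0.045, -0.022, 0] [-0.053, -0.031, 0] [-0.059, -0.040, 0] [-0.065, -0.051, 0] [-0.069, -0.062, 0]
```

Call:
{"name": "send_rows", "arguments": {"increments": [{"translation":[-0.014,-0.003,0],"twist":[0,0,0],"fingers":0.018},{"translation":[-0.025,-0.008,0],"twist":[0,0,0],"fingers":0.018},{"translation":[-0.035,-0.014,0],"twist":[0,0,0],"fingers":0.018},{"translation":[-0.045,-0.022,0],"twist":[0,0,0],"fingers":0.018},{"translation":[-0.053,-0.031,0],"twist":[0,0,0],"fingers":0.018},{"translation":[-0.059,-0.04,0],"twist":[0,0,0],"fingers":0.018},{"translation":[-0.065,-0.051,0],"twist":[0,0,0],"fingers":0.018},{"translation":[-0.069,-0.062,0],"twist":[0,0,0],"fingers":0.018}]}}

```text
clock: 4.35
tool_pos: [443.2, 181.1, 225.3]
ee_rot: [-3.141, -0.001, -0.01]
force: [9.7, 1.2, -4.2]
grip_width: 21.2
```

```bash
python3 t.py 8 2
```

```text
ang 165.0 r 84.2 z 225.3 F [ 9.7  1.2 -4.2] w 21.2 t 4.35 rot [-3.141e+00 -1.000e-03 -1.000e-02]
[-0.003, -0.014, 0] [-0.004, -0.026, 0] [-0.002, -0.038, 0] [0.001, -0.049, 0] [0.006, -0.060, 0] [0.012, -0.071, 0] [0.019, -0.080, 0] [0.028, -0.088, 0]
```

```bash
sed -i 's/\[524.5,159.3\]/[525.5,159.0]/' t.py; python3 t.py 8 2
```

```text
ang 165.0 r 85.2 z 225.3 F [ 9.7  1.2 -4.2] w 21.2 t 4.35 rot [-3.141e+00 -1.000e-03 -1.000e-02]
[-0.002, -0.015, 0] [-0.003, -0.026, 0] [-0.001, -0.038, 0] [0.002, -0.050, 0] [0.007, -0.061, 0] [0.013, -0.071, 0] [0.020, -0.080, 0] [0.029, -0.088, 0]
```

Call:
{"name": "send_rows", "arguments": {"increments": [{"translation":[-0.002,-0.014,0],"twist":[0,0,0],"fingers":0.018},{"translation":[-0.003,-0.026,0],"twist":[0,0,0],"fingers":0.018},{"translation":[-0.001,-0.038,0],"twist":[0,0,0],"fingers":0.018},{"translation":[0.002,-0.05,0],"twist":[0,0,0],"fingers":0.018},{"translation":[0.007,-0.061,0],"twist":[0,0,0],"fingers":0.018},{"translation":[0.013,-0.071,0],"twist":[0,0,0],"fingers":0.018},{"translation":[0.02,-0.08,0],"twist":[0,0,0],"fingers":0.018},{"translation":[0.029,-0.088,0],"twist":[0,0,0],"fingers":0.018}]}}

```text
clock: 5.15
tool_pos: [471.6, 93.4, 225.2]
ee_rot: [-3.139, -0.002, -0.007]
force: [0.5, 5.2, -0.0]
grip_width: 21.1
```

```bash
python3 t.py 8 2
```

```text
ang -129.4 r 84.9 z 225.2 F [ 0.5  5.2 -0. ] w 21.1 t 5.15 rot [-3.139e+00 -2.000e-03 -7.000e-03]
[0.012, -0.008, 0] [0.023, -0.014, 0] [0.034, -0.017, 0] [0.046, -0.019, 0] [0.058, -0.019, 0] [0.070, -0.018, 0] [0.081, -0.015, 0] [0.092, -0.010, 0]
```

Call:
{"name": "send_rows", "arguments": {"increments": [{"translation":[0.012,-0.008,0],"twist":[0,0,0],"fingers":0.018},{"translation":[0.023,-0.014,0],"twist":[0,0,0],"fingers":0.018},{"translation":[0.034,-0.017,0],"twist":[0,0,0],"fingers":0.018},{"translation":[0.046,-0.019,0],"twist":[0,0,0],"fingers":0.018},{"translation":[0.058,-0.019,0],"twist":[0,0,0],"fingers":0.018},{"translation":[0.07,-0.018,0],"twist":[0,0,0],"fingers":0.018},{"translation":[0.081,-0.015,0],"twist":[0,0,0],"fingers":0.018},{"translation":[0.092,-0.01,0],"twist":[0,0,0],"fingers":0.018}]}}

```text
clock: 5.95
tool_pos: [562.7, 82.5, 225.2]
ee_rot: [-3.141, -0.001, -0.0]
force: [-4.8, 1.7, 3.7]
grip_width: 21.1
```

```bash
python3 t.py 5 2
```

```text
ang -64.1 r 85.0 z 225.2 F [-4.8  1.7  3.7] w 21.1 t 5.95 rot [-3.141e+00 -1.000e-03 -0.000e+00]
[0.009, 0.005, 0] [0.015, 0.009, 0] [0.021, 0.014, 0] [0.026, 0.020, 0] [0.031, 0.025, 0] [0.035, 0.031, 0] [0.039, 0.038, 0] [0.042, 0.045, 0]
```

```bash
python3 t.py 7 1
```

```text
ang -64.1 r 85.0 z 225.2 F [-4.8  1.7  3.7] w 21.1 t 5.95 rot [-3.141e+00 -1.000e-03 -0.000e+00]
[0.010, 0.006, 0] [0.019, 0.012, 0] [0.026, 0.020, 0] [0.032, 0.028, 0] [0.038, 0.036, 0] [0.042, 0.046, 0] [0.045, 0.056, 0] [0.047, 0.066, 0]
```

Call:
{"name": "send_rows", "arguments": {"increments": [{"translation":[0.01,0.006,0],"twist":[0,0,0],"fingers":0.018},{"translation":[0.019,0.012,0],"twist":[0,0,0],"fingers":0.018},{"translation":[0.026,0.02,0],"twist":[0,0,0],"fingers":0.018},{"translation":[0.032,0.028,0],"twist":[0,0,0],"fingers":0.018},{"translation":[0.038,0.036,0],"twist":[0,0,0],"fingers":0.018},{"translation":[0.042,0.046,0],"twist":[0,0,0],"fingers":0.018},{"translation":[0.045,0.056,0],"twist":[0,0,0],"fingers":0.018},{"translation":[0.047,0.066,0],"twist":[0,0,0],"fingers":0.018}]}}

```text
clock: 6.75
tool_pos: [610.0, 148.3, 225.2]
ee_rot: [3.141, 0.0, 0.0]
force: [-4.6, -2.7, 2.9]
grip_width: 21.2
```

```bash
python3 t.py 2.5 1
```

```text
ang -7.2 r 85.2 z 225.2 F [-4.6 -2.7  2.9] w 21.2 t 6.75 rot [3.141 0.    0.   ]
[0.000, 0.005, 0] [0.000, 0.009, 0] [0.000, 0.013, 0] [0.000, 0.016, 0] [-0.000, 0.020, 0] [-0.000, 0.024, 0] [-0.001, 0.027, 0] [-0.002, 0.031, 0]
```

Call:
{"name": "send_rows", "arguments": {"increments": [{"translation":[0,0.004,0],"twist":[0,0,0],"fingers":0.018},{"translation":[0,0.007,0],"twist":[0,0,0],"fingers":0.018},{"translation":[0,0.01,0],"twist":[0,0,0],"fingers":0.018},{"translation":[0,0.013,0],"twist":[0,0,0],"fingers":0.018},{"translation":[0,0.016,0],"twist":[0,0,0],"fingers":0.018},{"translation":[0,0.019,0],"twist":[0,0,0],"fingers":0.018},{"translation":[-0.0005,0.022,0],"twist":[0,0,0],"fingers":0.018},{"translation":[-0.001,0.025,0],"twist":[0,0,0],"fingers":0.018}]}}

```text
clock: 7.55
tool_pos: [609.4, 173.4, 225.3]
ee_rot: [3.141, -0.0, 0.002]
force: [0.7, -3.3, 1.4]
grip_width: 21.1
```

```bash
python3 t.py 2.5 1
```

```text
ang 9.7 r 85.1 z 225.3 F [ 0.7 -3.3  1.4] w 21.1 t 7.55 rot [ 3.141e+00 -0.000e+00  2.000e-03]
[-0.001, 0.005, 0] [-0.002, 0.009, 0] [-0.003, 0.012, 0] [-0.004, 0.016, 0] [-0.006, 0.019, 0] [-0.007, 0.023, 0] [-0.009, 0.026, 0] [-0.011, 0.029, 0]
```

Call:
{"name": "send_rows", "arguments": {"increments": [{"translation":[-0.001,0.005,0],"twist":[0,0,0],"fingers":0.018},{"translation":[-0.002,0.009,0],"twist":[0,0,0],"fingers":0.018},{"translation":[-0.003,0.012,0],"twist":[0,0,0],"fingers":0.018},{"translation":[-0.004,0.016,0],"twist":[0,0,0],"fingers":0.018},{"translation":[-0.006,0.019,0],"twist":[0,0,0],"fingers":0.018},{"translation":[-0.007,0.023,0],"twist":[0,0,0],"fingers":0.018},{"translation":[-0.009,0.026,0],"twist":[0,0,0],"fingers":0.018},{"translation":[-0.011,0.029,0],"twist":[0,0,0],"fingers":0.018}]}}

```text
clock: 8.35
tool_pos: [598.6, 202.8, 225.3]
ee_rot: [3.141, -0.0, 0.003]
force: [1.0, -2.1, 1.9]
grip_width: 21.3
```

```bash
python3 t.py 2 1
```

```text
ang 30.9 r 85.2 z 225.3 F [ 1.  -2.1  1.9] w 21.3 t 8.35 rot [ 3.141e+00 -0.000e+00  3.000e-03]
[-0.003, 0.004, 0] [-0.004, 0.006, 0] [-0.006, 0.008, 0] [-0.008, 0.011, 0] [-0.010, 0.013, 0] [-0.012, 0.015, 0] [-0.014, 0.017, 0] [-0.016, 0.019, 0]
```

Call:
{"name": "send_rows", "arguments": {"increments": [{"translation":[-0.003,0.004,0],"twist":[0,0,0],"fingers":0.018},{"translation":[-0.004,0.006,0],"twist":[0,0,0],"fingers":0.018},{"translation":[-0.006,0.008,0],"twist":[0,0,0],"fingers":0.018},{"translation":[-0.008,0.011,0],"twist":[0,0,0],"fingers":0.018},{"translation":[-0.01,0.013,0],"twist":[0,0,0],"fingers":0.018},{"translation":[-0.012,0.015,0],"twist":[0,0,0],"fingers":0.018},{"translation":[-0.014,0.017,0],"twist":[0,0,0],"fingers":0.018},{"translation":[-0.016,0.019,0],"twist":[0,0,0],"fingers":0.018}]}}

```text
clock: 9.15
tool_pos: [582.7, 222.1, 225.3]
ee_rot: [3.141, -0.0, 0.004]
force: [2.2, -1.4, 2.0]
grip_width: 21.2
```

```bash
python3 t.py 2 1
```

```text
ang 47.9 r 85.2 z 225.3 F [ 2.2 -1.4  2. ] w 21.2 t 9.15 rot [ 3.141 -0.     0.004]
[-0.003, 0.003, 0] [-0.006, 0.005, 0] [-0.008, 0.006, 0] [-0.011, 0.008, 0] [-0.013, 0.010, 0] [-0.016, 0.011, 0] [-0.018, 0.012, 0] [-0.021, 0.014, 0]
```

Call:
{"name": "send_rows", "arguments": {"increments": [{"translation":[-0.003,0.003,0],"twist":[0,0,0],"fingers":0.018},{"translation":[-0.006,0.005,0],"twist":[0,0,0],"fingers":0.018},{"translation":[-0.008,0.006,0],"twist":[0,0,0],"fingers":0.018},{"translation":[-0.011,0.008,0],"twist":[0,0,0],"fingers":0.018},{"translation":[-0.013,0.01,0],"twist":[0,0,0],"fingers":0.018},{"translation":[-0.016,0.011,0],"twist":[0,0,0],"fingers":0.018},{"translation":[-0.018,0.012,0],"twist":[0,0,0],"fingers":0.018},{"translation":[-0.021,0.014,0],"twist":[0,0,0],"fingers":0.018}]}}

```text
clock: 9.95
tool_pos: [561.6, 236.2, 225.2]
ee_rot: [3.141, -0.0, 0.004]
force: [2.1, -2.1, 1.2]
grip_width: 21.0
```

```bash
python3 t.py 2 1
```

```text
ang 64.9 r 85.2 z 225.2 F [ 2.1 -2.1  1.2] w 21.0 t 9.95 rot [ 3.141 -0.     0.004]
[-0.004, 0.002, 0] [-0.007, 0.003, 0] [-0.010, 0.004, 0] [-0.013, 0.005, 0] [-0.015, 0.005, 0] [-0.018, 0.006, 0] [-0.021, 0.007, 0] [-0.024, 0.007, 0]
```

Call:
{"name": "send_rows", "arguments": {"increments": [{"translation":[-0.004,0.002,0],"twist":[0,0,0],"fingers":0.018},{"translation":[-0.007,0.003,0],"twist":[0,0,0],"fingers":0.018},{"translation":[-0.01,0.004,0],"twist":[0,0,0],"fingers":0.018},{"translation":[-0.013,0.005,0],"twist":[0,0,0],"fingers":0.018},{"translation":[-0.015,0.005,0],"twist":[0,0,0],"fingers":0.018},{"translation":[-0.018,0.006,0],"twist":[0,0,0],"fingers":0.018},{"translation":[-0.021,0.007,0],"twist":[0,0,0],"fingers":0.018},{"translation":[-0.024,0.007,0],"twist":[0,0,0],"fingers":0.018}]}}

```text
clock: 10.75
tool_pos: [539.3, 243.0, 225.3]
ee_rot: [3.141, -0.001, 0.01]
force: [10.0, -2.4, -1.4]
grip_width: 20.7
```

```bash
python3 t.py 1.5 1
```

```text
ang 80.7 r 85.2 z 225.3 F [10.  -2.4 -1.4] w 20.7 t 10.75 rot [ 3.141e+00 -1.000e-03  1.000e-02]
[-0.004, 0.000, 0] [-0.006, 0.001, 0] [-0.008, 0.001, 0] [-0.010, 0.001, 0] [-0.013, 0.001, 0] [-0.015, 0.001, 0] [-0.017, 0.001, 0] [-0.019, 0.001, 0]
```

Call:
{"name": "send_rows", "arguments": {"increments": [{"translation":[-0.003,0,0],"twist":[0,0,0],"fingers":0.018},{"translation":[-0.004,0,0],"twist":[0,0,0],"fingers":0.018},{"translation":[-0.005,0,0],"twist":[0,0,0],"fingers":0.018},{"translation":[-0.006,0,0],"twist":[0,0,0],"fingers":0.018},{"translation":[-0.007,0,0],"twist":[0,0,0],"fingers":0.018},{"translation":[-0.007,0,0],"twist":[0,0,0],"fingers":0.018},{"translation":[-0.007,0,0],"twist":[0,0,0],"fingers":0.018},{"translation":[-0.007,0,0],"twist":[0,0,0],"fingers":0.018}]}}

```text
clock: 11.55
tool_pos: [539.4, 243.0, 225.3]
ee_rot: [3.141, -0.003, 0.032]
force: [17.3, -0.6, -5.2]
grip_width: 21.1
```

```bash
python3 t.py 1.5 1
```

```text
ang 80.6 r 85.2 z 225.3 F [17.3 -0.6 -5.2] w 21.1 t 11.55 rot [ 3.141e+00 -3.000e-03  3.200e-02]
[-0.004, 0.000, 0] [-0.006, 0.001, 0] [-0.008, 0.001, 0] [-0.010, 0.001, 0] [-0.013, 0.001, 0] [-0.015, 0.001, 0] [-0.017, 0.001, 0] [-0.019, 0.001, 0]
```

Call:
{"name": "send_rows", "arguments": {"increments": [{"translation":[0,0,0],"twist":[0,0,0],"fingers":0.05},{"translation":[0,0,0],"twist":[0,0,0],"fingers":0.085},{"translation":[0,0,0],"twist":[0,0,0],"fingers":0.085},{"translation":[0,0,0],"twist":[0,0,0],"fingers":0.085},{"translation":[0,0,0.03],"twist":[0,0,0],"fingers":0.085},{"translation":[0,0,0.06],"twist":[0,0,0],"fingers":0.085},{"translation":[0,0,0.09],"twist":[0,0,0],"fingers":0.085},{"translation":[0,0,0.1],"twist":[0,0,0],"fingers":0.085}]}}

```text
clock: 12.35
tool_pos: [539.4, 243.5, 329.4]
ee_rot: [-3.14, 0.003, -0.039]
force: [0.2, -0.2, 0.2]
grip_width: 85.2
```

```bash
python3 - <<'E'
from workcell import status,get_image,camera_model
import cv2
from h import *
s=status.state();print(s['tool_pos'],s['force'],s['grip_width'],s['ee_rot'])
a=get_image("side")[120:280,200:400,::-1];b=get_image("scene")[120:290,230:430,::-1]
for i,n in((a,'side3'),(b,'scene3')):cv2.imwrite(f"pics/{n}.png",cv2.resize(i,None,fx=3.5,fy=3.5,interpolation=cv2.INTER_CUBIC))
w=M['wrist']
for uv in((290.5,208.6),): print(onz(w,uv,77))
E
```

```text
[539.4167317  243.53776819 329.43103558] [ 0.15291387 -0.20727128  0.23080462] 85.20412236579992 [-3.13962213e+00  2.70674854e-03 -3.87369646e-02]
[494.56955631 -26.85014737  77.        ]
```

View pics/side3.png

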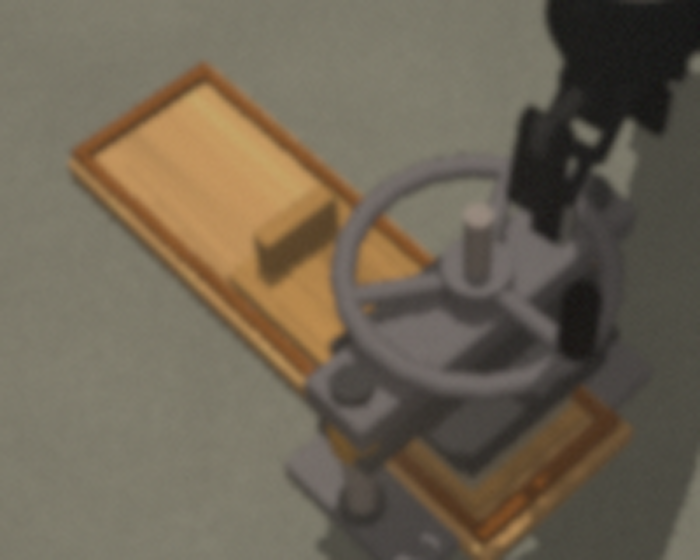

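View pics/scene3.png

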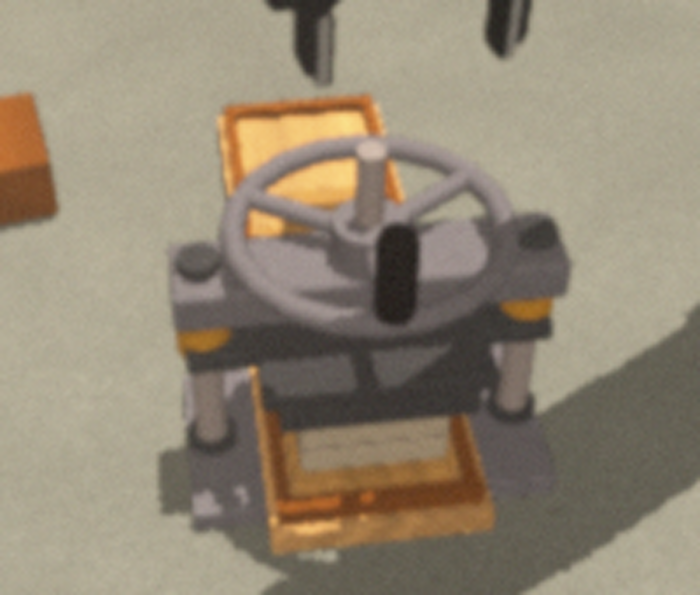

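```bash
cat > o.py <<'E'
from workcell import status
from h import *
def tw(yaw=9.5):
    s=status.state();c=R.from_rotvec(s['ee_rot'])
    a=np.radians(yaw);x=np.array([np.sin(a),np.cos(a),0]);z=np.array([0,0,-1.]);y=np.cross(z,x)
    return s,np.degrees((R.from_matrix(np.c_[x,y,z])*c.inv()).as_rotvec())
if __name__=='__main__':
    s,t=tw();print(s['clock'],s['tool_pos'].round(1),s['force'].round(1),round(s['grip_width'],1),'twist',t.round(2))
E
python3 o.py; python3 -c "
from h import *
print(onz(M['side'],(295/3.5+200,217/3.5+120),77))"
```

```text
12.45 [539.7 243.6 328.1] [ 0.4 -0.  -0.1] 84.9 twist [-1.04  1.09 80.6 ]
[493.47807951 -22.75736805  77.        ]
```

Call:
{"name": "send_rows", "arguments": {"increments": [{"translation":[-0.003,-0.03,0],"twist":[-0.1,0.1,8],"fingers":0.085},{"translation":[-0.01,-0.07,0],"twist":[-0.2,0.2,16],"fingers":0.085},{"translation":[-0.017,-0.11,0],"twist":[-0.3,0.3,24],"fingers":0.085},{"translation":[-0.024,-0.15,0],"twist":[-0.4,0.4,32],"fingers":0.085},{"translation":[-0.031,-0.19,0],"twist":[-0.5,0.5,40],"fingers":0.085},{"translation":[-0.038,-0.23,0],"twist":[-0.6,0.6,48],"fingers":0.085},{"translation":[-0.043,-0.26,0],"twist":[-0.7,0.7,56],"fingers":0.085},{"translation":[-0.045,-0.27,0],"twist":[-0.8,0.8,64],"fingers":0.085}]}}

```text
clock: 13.25
tool_pos: [493.4, -28.8, 326.6]
ee_rot: [-2.662, -1.665, -0.006]
force: [-0.4, 0.6, -1.1]
grip_width: 85.0
```

```bash
python3 o.py
```

```text
13.25 [493.4 -28.8 326.6] [-0.4  0.6 -1.1] 85.0 twist [-0.24  0.09 16.46]
```

Finish the yaw, come down to ~z 170 and look.

Call:
{"name": "send_rows", "arguments": {"increments": [{"translation":[0,0.001,-0.03],"twist":[-0.1,0,8],"fingers":0.085},{"translation":[0,0.002,-0.06],"twist":[-0.2,0.1,16.4],"fingers":0.085},{"translation":[0,0.002,-0.09],"twist":[-0.2,0.1,16.4],"fingers":0.085},{"translation":[0,0.002,-0.12],"twist":[-0.2,0.1,16.4],"fingers":0.085},{"translation":[0,0.002,-0.15],"twist":[-0.2,0.1,16.4],"fingers":0.085},{"translation":[0,0.002,-0.16],"twist":[-0.2,0.1,16.4],"fingers":0.085},{"translation":[0,0.002,-0.16],"twist":[-0.2,0.1,16.4],"fingers":0.085},{"translation":[0,0.002,-0.16],"twist":[-0.2,0.1,16.4],"fingers":0.085}]}}

```text
clock: 14.05
tool_pos: [493.5, -26.8, 167.4]
ee_rot: [-2.399, -2.029, -0.001]
force: [0.3, -0.3, 0.2]
grip_width: 85.1
```

```bash
python3 o.py; python3 - <<'E'
from workcell import status,get_image,camera_model
import cv2
print(camera_model("wrist"))
cv2.imwrite("pics/wrist4.png",get_image("wrist")[:,:,::-1])
b=get_image("side")[100:280,180:400,::-1]
cv2.imwrite("pics/side4.png",cv2.resize(b,None,fx=3,fy=3,interpolation=cv2.INTER_CUBIC))
E
```

```text
14.05 [493.5 -26.8 167.4] [ 0.3 -0.3  0.2] 85.1 twist [-0.03  0.03  0.06]
{'fx': 287.7043456623108, 'fy': 287.7043456623108, 'cx': 316.96655151473965, 'cy': 198.3630265092331, 'eye': array([417.9336947 , -14.02984146, 340.82956246]), 'rotation': array([2.21390231, 1.87108644, 0.28660606])}
```

View pics/wrist4.png

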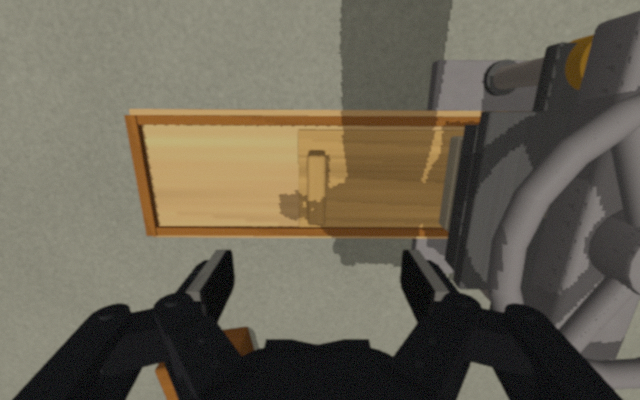

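View pics/side4.png

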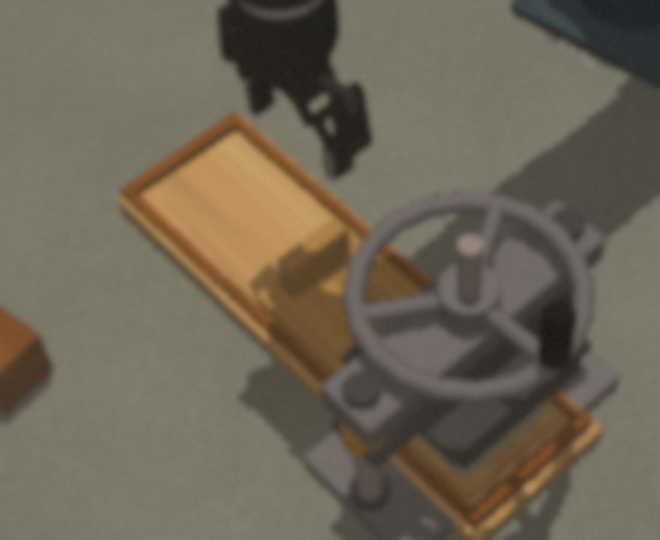

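```bash
python3 - <<'E'
from h import *
m=dict(f=287.704,c=(316.967,198.363),e=np.array([417.934,-14.03,340.83]),r=np.array([2.21390231,1.87108644,0.28660606]))
for uv in((317,190),(307,157),(327,157),(307,224),(327,224)):print(onz(m,uv,77).round(1))
for uv in((130,112),(480,115),(150,236),(450,236)):print('bed',onz(m,uv,28).round(1))
import cv2
i=cv2.imread("pics/wrist4.png")[95:255,120:340];cv2.imwrite("pics/wrist4c.png",cv2.resize(i,None,fx=3.5,fy=3.5,interpolation=cv2.INTER_CUBIC))
E
```

```text
[490.8 -25.8  77. ]
[458.2 -29.6  77. ]
[461.2 -11.5  77. ]
[523.5 -41.3  77. ]
[526.8 -21.8  77. ]
bed [ 388.8 -205.7   28. ]
bed [452.5 153.6  28. ]
bed [ 527.1 -232.6   28. ]
bed [586.6 118.4  28. ]
```

View pics/wrist4c.png

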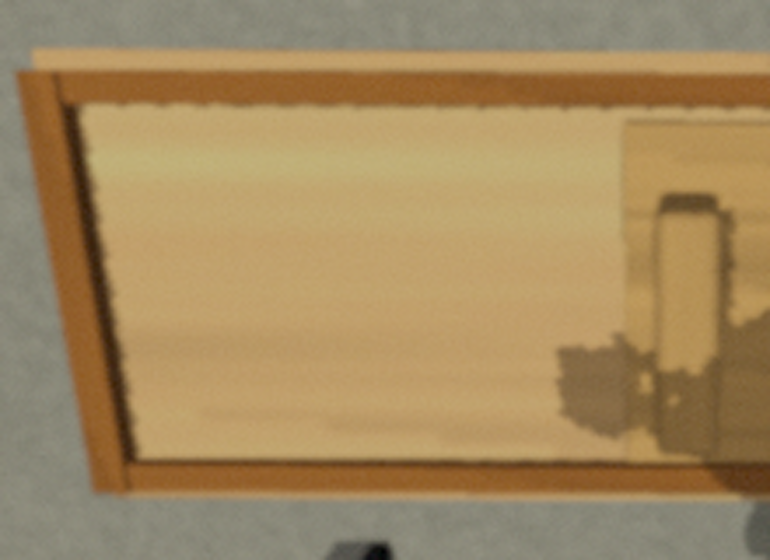

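Call:
{"name": "send_rows", "arguments": {"increments": [{"translation":[-0.001,0,-0.03],"twist":[0,0,0],"fingers":0.085},{"translation":[-0.002,0,-0.06],"twist":[0,0,0],"fingers":0.085},{"translation":[-0.002,0,-0.09],"twist":[0,0,0],"fingers":0.085},{"translation":[-0.002,0,-0.115],"twist":[0,0,0],"fingers":0.085},{"translation":[-0.002,0,-0.124],"twist":[0,0,0],"fingers":0.085},{"translation":[-0.002,0,-0.124],"twist":[0,0,0],"fingers":0.085},{"translation":[-0.002,0,-0.124],"twist":[0,0,0],"fingers":0.085},{"translation":[-0.002,0,-0.124],"twist":[0,0,0],"fingers":0.085}]}}

```text
clock: 14.95
tool_pos: [494.4, -27.4, 47.0]
ee_rot: [2.395, 2.025, 0.008]
force: [0.3, -0.3, 0.7]
grip_width: 85.1
```

Call:
{"name": "send_rows", "arguments": {"increments": [{"translation":[0,0,0],"twist":[0,0,0],"fingers":0.04},{"translation":[0,0,0],"twist":[0,0,0],"fingers":0.03},{"translation":[0,0,0],"twist":[0,0,0],"fingers":0.02},{"translation":[0,0,0],"twist":[0,0,0],"fingers":0.01},{"translation":[0,0,0],"twist":[0,0,0],"fingers":0.01},{"translation":[0,0,0],"twist":[0,0,0],"fingers":0.01},{"translation":[0,0,0],"twist":[0,0,0],"fingers":0.01},{"translation":[0,0,0],"twist":[0,0,0],"fingers":0.01}], "force": 40}}

```text
clock: 15.75
tool_pos: [494.3, -27.4, 46.9]
ee_rot: [2.395, 2.025, 0.008]
force: [0.3, -0.7, -0.3]
grip_width: 10.1
```

```bash
python3 o.py
```

```text
15.75 [494.3 -27.4  46.9] [ 0.3 -0.7 -0.3] 10.1 twist [0.04 0.4  0.06]
```

```bash
python3 - <<'E'
from workcell import status,get_image,camera_model
import cv2
s=status.state();print(s['q'],s['grip_width'],camera_model("wrist"))
cv2.imwrite("pics/wrist5.png",get_image("wrist")[:,:,::-1])
b=get_image("side")[100:280,180:400,::-1]
cv2.imwrite("pics/side5.png",cv2.resize(b,None,fx=3,fy=3,interpolation=cv2.INTER_CUBIC))
b=get_image("scene")[100:280,230:430,::-1]
cv2.imwrite("pics/scene5.png",cv2.resize(b,None,fx=3,fy=3,interpolation=cv2.INTER_CUBIC))
E
```

```text
[-1.91264012e-01 -1.54957778e-02 -2.70182537e-01  1.30914148e+00
  6.26111732e-04 -2.44857640e-02] 10.059368804627455 {'fx': 287.7043456623108, 'fy': 287.7043456623108, 'cx': 316.96655151473965, 'cy': 198.3630265092331, 'eye': array([417.63065998, -14.38878619, 219.79985915]), 'rotation': array([2.2095987 , 1.86739149, 0.29207558])}
```

View pics/wrist5.png

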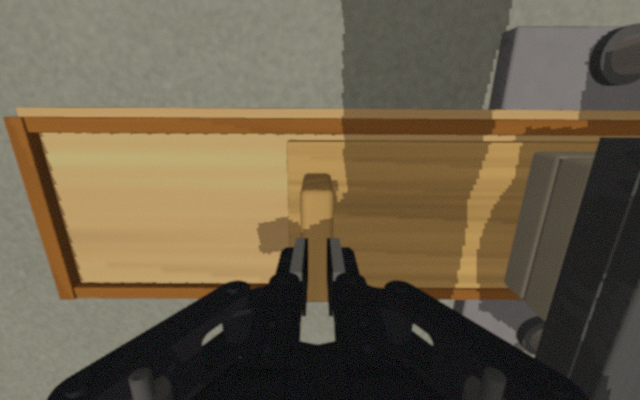

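View pics/side5.png

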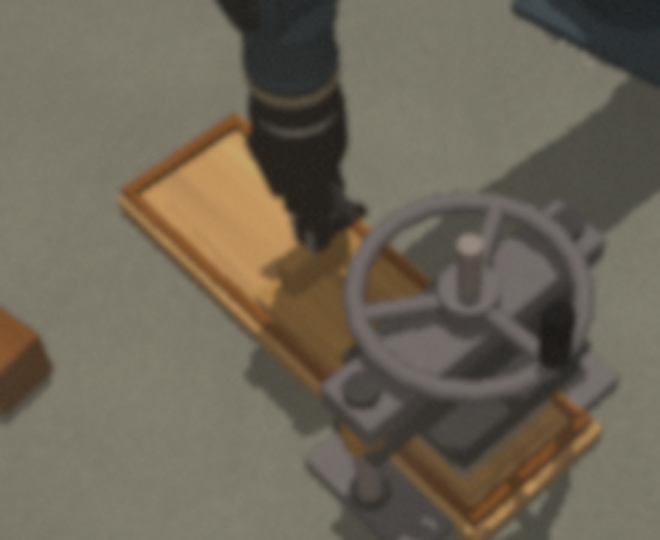

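View pics/scene5.png

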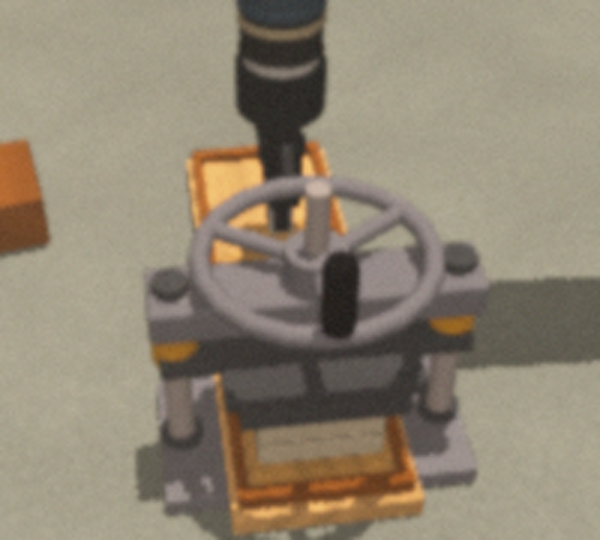

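```bash
python3 - <<'E'
from h import *
i=cv2.imread("pics/wrist5.png")[160:320,230:410];cv2.imwrite("pics/wrist5c.png",np.clip(cv2.resize(i,None,fx=4,fy=3.7,interpolation=cv2.INTER_CUBIC).astype(float)*1.6,0,255).astype(np.uint8))
m=dict(f=287.704,c=(316.967,198.363),e=np.array([417.63,-14.39,219.8]),r=np.array([2.2095987,1.86739,0.292076]))
a=np.radians(9.5);Y=np.array([np.sin(a),np.cos(a),0]);X=np.array([np.cos(a),-np.sin(a),0])
g=np.array([492.5,-26.5,0])
for z in(32,77):
  for sx in(-35,35):
    for sy in(-9,9):print(z,sx,sy,proj(m,g+sx*X+sy*Y+[0,0,z]).round(0))
t=np.array([494.3,-27.4,46.9])
for dz in (0,19,30):
  for sx in(-11,11):
    for sy in(-9,-5,5,9):print('pad',dz,sx,sy,proj(m,t+sx*X+sy*Y+[0,0,dz]).round(0))
E
```

```text
32 -35 -9 [[304. 171.]]
32 -35 9 [[331. 171.]]
32 35 -9 [[305. 264.]]
32 35 9 [[329. 264.]]
77 -35 -9 [[300. 190.]]
77 -35 9 [[335. 190.]]
77 35 -9 [[302. 304.]]
77 35 9 [[333. 304.]]
pad 0 -11 -9 [[302. 216.]]
pad 0 -11 -5 [[309. 216.]]
pad 0 -11 5 [[324. 216.]]
pad 0 -11 9 [[330. 216.]]
pad 0 11 -9 [[303. 247.]]
pad 0 11 -5 [[309. 247.]]
pad 0 11 5 [[324. 247.]]
pad 0 11 9 [[330. 247.]]
pad 19 -11 -9 [[301. 228.]]
pad 19 -11 -5 [[308. 228.]]
pad 19 -11 5 [[325. 228.]]
pad 19 -11 9 [[332. 228.]]
pad 19 11 -9 [[302. 261.]]
pad 19 11 -5 [[308. 261.]]
pad 19 11 5 [[325. 261.]]
pad 19 11 9 [[331. 261.]]
pad 30 -11 -9 [[300. 236.]]
pad 30 -11 -5 [[307. 236.]]
pad 30 -11 5 [[326. 236.]]
pad 30 -11 9 [[333. 236.]]
pad 30 11 -9 [[301. 271.]]
pad 30 11 -5 [[308. 271.]]
pad 30 11 5 [[325. 271.]]
pad 30 11 9 [[332. 271.]]
```

View pics/wrist5c.png

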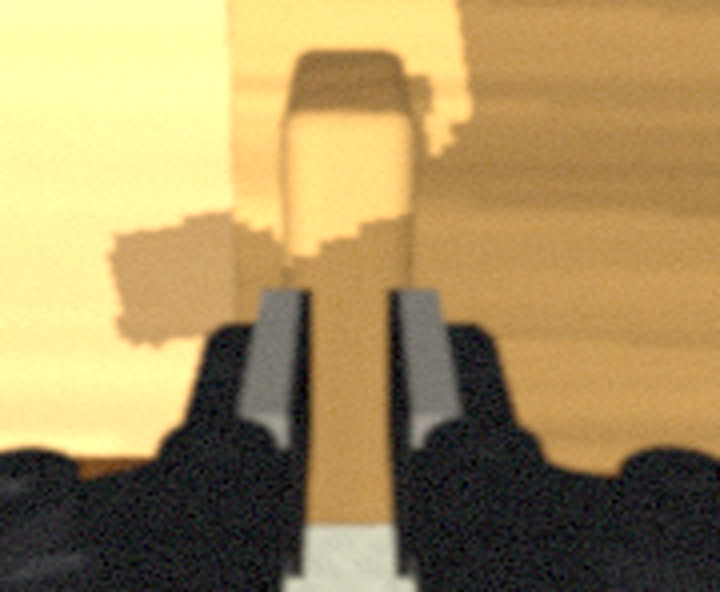

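```bash
python3 - <<'E'
from h import *
for z in(47,60,77,90):
  for n,o,s in(('side',(180,100),3),('scene',(230,100),3)):
    print(z,n,((proj(M[n],[494.3,-27.4,z])[0]-o)*s).round(0))
E
```

```text
47 side [311. 264.]
47 scene [278. 250.]
60 side [310. 256.]
60 scene [278. 239.]
77 side [308. 244.]
77 scene [278. 225.]
90 side [307. 235.]
90 scene [278. 214.]
```

Call:
{"name": "send_rows", "arguments": {"increments": [{"translation":[0,0,0.005],"twist":[0,0,0],"fingers":0.07},{"translation":[0,0,0.005],"twist":[0,0,0],"fingers":0.07},{"translation":[0,0,0.005],"twist":[0,0,0],"fingers":0.07},{"translation":[-0.002,0,0],"twist":[0,0.4,0],"fingers":0.07},{"translation":[-0.002,0,-0.004],"twist":[0,0.4,0],"fingers":0.07},{"translation":[-0.002,0,-0.008],"twist":[0,0.4,0],"fingers":0.07},{"translation":[-0.002,0,-0.012],"twist":[0,0.4,0],"fingers":0.07},{"translation":[-0.002,0,-0.012],"twist":[0,0.4,0],"fingers":0.07}]}}

```text
clock: 16.7
tool_pos: [491.5, -27.2, 33.8]
ee_rot: [-2.398, -2.028, 0.003]
force: [-0.9, 0.3, 0.3]
grip_width: 69.8
```

```bash
python3 o.py; python3 - <<'E'
from workcell import status,get_image,camera_model
import cv2
s=status.state();print(s['q'],s['qvel'].round(3),s['joint_torque'].round(2))
cv2.imwrite("pics/wrist6.png",get_image("wrist")[:,:,::-1])
b=get_image("side")[100:280,180:400,::-1]
cv2.imwrite("pics/side6.png",cv2.resize(b,None,fx=3,fy=3,interpolation=cv2.INTER_CUBIC))
E
```

```text
16.7 [491.5 -27.2  33.8] [-0.9  0.3  0.3] 69.8 twist [ 0.02 -0.1   0.05]
[-1.91072291e-01 -4.69604507e-03 -2.86012416e-01  1.29118958e+00
 -6.87052111e-04 -2.43264524e-02] [ 0.    -0.007  0.014  0.006 -0.    -0.002] [-2.000e-02 -3.119e+01  3.146e+01 -1.000e-01 -0.000e+00  0.000e+00]
```

View pics/side6.png

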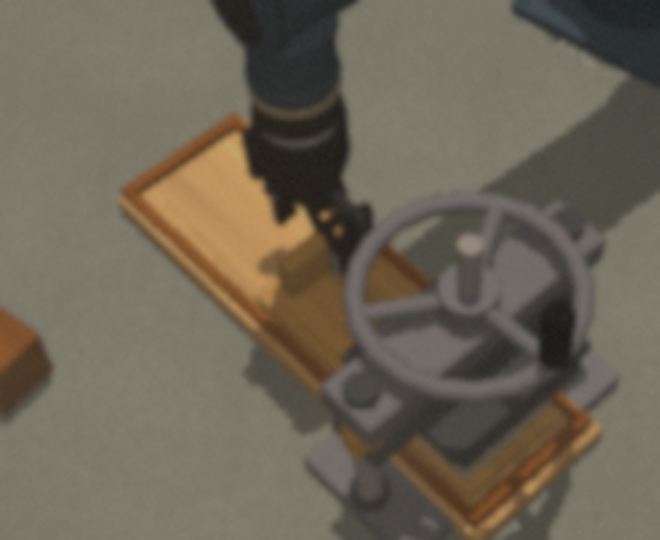

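View pics/wrist6.png

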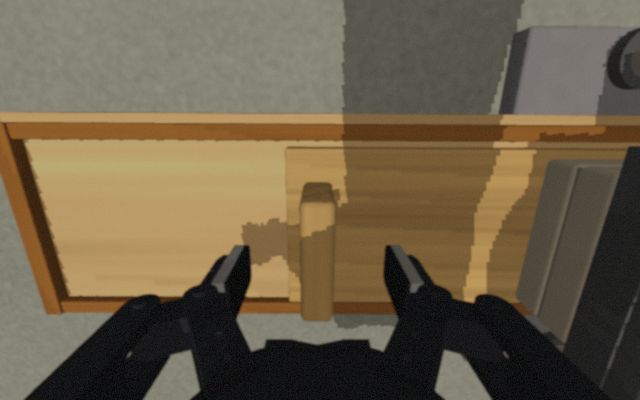

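```bash
python3 - <<'E'
from h import *
for sy in (35,42,50):
  for z in(34,48,60,70,80):
    print(sy,z,((proj(M['side'],[491.5+.165*sy,-27.2+.986*sy,z])[0]-(180,100))*3).round(0))
E
```

```text
35 34 [340. 294.]
35 48 [339. 285.]
35 60 [338. 277.]
35 70 [338. 271.]
35 80 [337. 264.]
42 34 [345. 299.]
42 48 [345. 290.]
42 60 [344. 282.]
42 70 [343. 275.]
42 80 [343. 269.]
50 34 [351. 304.]
50 48 [351. 295.]
50 60 [350. 287.]
50 70 [349. 281.]
50 80 [349. 274.]
```

Call:
{"name": "send_rows", "arguments": {"increments": [{"translation":[0,0,-0.004],"twist":[0,0,0],"fingers":0.07},{"translation":[0,0,-0.008],"twist":[0,0,0],"fingers":0.07},{"translation":[0,0,-0.011],"twist":[0,0,0],"fingers":0.07},{"translation":[0,0,-0.011],"twist":[0,0,0],"fingers":0.04},{"translation":[0,0,-0.011],"twist":[0,0,0],"fingers":0.01},{"translation":[0,0,-0.011],"twist":[0,0,0],"fingers":0.01},{"translation":[0,0,-0.011],"twist":[0,0,0],"fingers":0.01},{"translation":[0,0,-0.011],"twist":[0,0,0],"fingers":0.01}], "force": 40}}

```text
clock: 17.6
tool_pos: [492.6, -27.5, 24.0]
ee_rot: [2.398, 2.028, -0.001]
force: [0.7, -0.4, 1.8]
grip_width: 17.1
```

```bash
python3 o.py; python3 - <<'E'
from workcell import status,get_image,camera_model
import cv2,numpy as np
a=get_image("wrist")[:,:,::-1][160:330,230:410];cv2.imwrite("pics/wrist7.png",cv2.resize(a,None,fx=3.4,fy=3.4,interpolation=cv2.INTER_CUBIC))
b=get_image("side")[100:280,180:400,::-1]
cv2.imwrite("pics/side7.png",cv2.resize(b,None,fx=3,fy=3,interpolation=cv2.INTER_CUBIC))
E
```

```text
17.6 [492.6 -27.5  24. ] [ 0.7 -0.4  1.8] 17.1 twist [0.06 0.02 0.08]
```

View pics/wrist7.png

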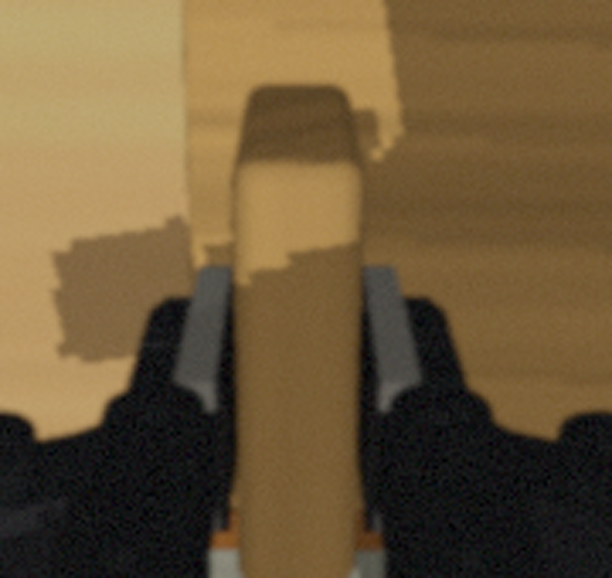

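View pics/side7.png

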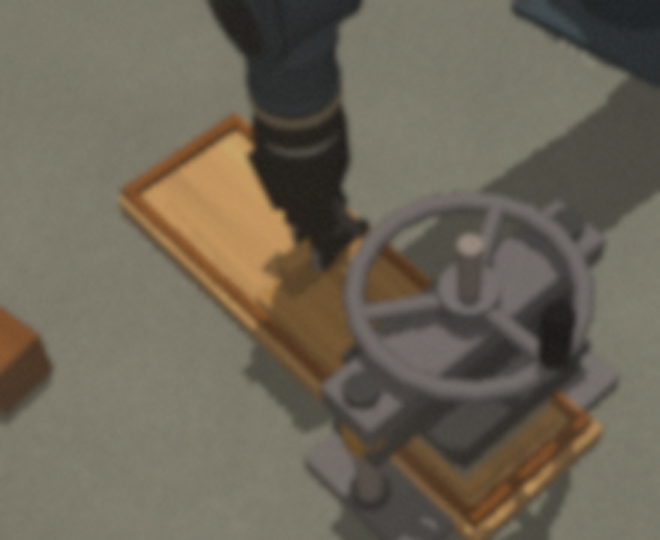

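Call:
{"name": "send_rows", "arguments": {"increments": [{"translation":[-0.001,-0.005,0],"twist":[0,0,0],"fingers":0.01},{"translation":[-0.002,-0.012,0],"twist":[0,0,0],"fingers":0.01},{"translation":[-0.0035,-0.021,0],"twist":[0,0,0],"fingers":0.01},{"translation":[-0.005,-0.03,0],"twist":[0,0,0],"fingers":0.01},{"translation":[-0.0065,-0.039,0],"twist":[0,0,0],"fingers":0.01},{"translation":[-0.008,-0.048,0],"twist":[0,0,0],"fingers":0.01},{"translation":[-0.0095,-0.057,0],"twist":[0,0,0],"fingers":0.01},{"translation":[-0.011,-0.066,0],"twist":[0,0,0],"fingers":0.01}]}}

```text
clock: 18.5
tool_pos: [481.4, -93.1, 24.0]
ee_rot: [-2.398, -2.029, -0.002]
force: [0.7, 5.1, 1.5]
grip_width: 16.7
```

```bash
python3 o.py; python3 - <<'E'
from workcell import status,get_image,camera_model
import cv2,numpy as np
b=get_image("side")[100:280,180:400,::-1]
cv2.imwrite("pics/side8.png",cv2.resize(b,None,fx=3,fy=3,interpolation=cv2.INTER_CUBIC))
E
```

```text
18.5 [481.4 -93.1  24. ] [0.7 5.1 1.5] 16.7 twist [-0.08  0.03  0.04]
```

View pics/side8.png

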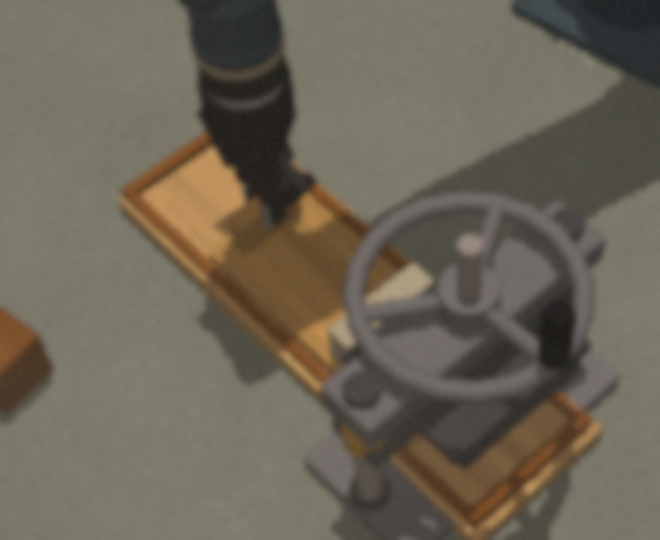

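The mould is sliding out with the board (its white edge shows at about (380,305) in the crop). Pull another 78 mm or so.

Call:
{"name": "send_rows", "arguments": {"increments": [{"translation":[-0.0015,-0.008,0],"twist":[0,0,0],"fingers":0.01},{"translation":[-0.003,-0.018,0],"twist":[0,0,0],"fingers":0.01},{"translation":[-0.005,-0.029,0],"twist":[0,0,0],"fingers":0.01},{"translation":[-0.0065,-0.04,0],"twist":[0,0,0],"fingers":0.01},{"translation":[-0.0085,-0.052,0],"twist":[0,0,0],"fingers":0.01},{"translation":[-0.0105,-0.063,0],"twist":[0,0,0],"fingers":0.01},{"translation":[-0.012,-0.072,0],"twist":[0,0,0],"fingers":0.01},{"translation":[-0.013,-0.077,0],"twist":[0,0,0],"fingers":0.01}]}}

```text
clock: 19.35
tool_pos: [467.9, -171.6, 24.0]
ee_rot: [-2.399, -2.027, -0.001]
force: [1.0, 5.5, 2.4]
grip_width: 16.8
```

Call:
{"name": "send_rows", "arguments": {"increments": [{"translation":[0,0,0],"twist":[0,0,0],"fingers":0.01},{"translation":[0,0,0],"twist":[0,0,0],"fingers":0.03},{"translation":[0,0,0],"twist":[0,0,0],"fingers":0.06},{"translation":[0,0,0],"twist":[0,0,0],"fingers":0.07},{"translation":[0,0,0],"twist":[0,0,0],"fingers":0.07},{"translation":[0,0,0.02],"twist":[0,0,0],"fingers":0.07},{"translation":[0,0,0.05],"twist":[0,0,0],"fingers":0.07},{"translation":[0,0,0.08],"twist":[0,0,0],"fingers":0.07}]}}

```text
clock: 20.15
tool_pos: [467.2, -171.4, 104.2]
ee_rot: [-2.398, -2.026, 0.001]
force: [-0.4, -0.7, -0.2]
grip_width: 70.4
```

Call:
{"name": "send_rows", "arguments": {"increments": [{"translation":[0,0,0.03],"twist":[0,0,0],"fingers":0.07},{"translation":[0,0,0.06],"twist":[0,0,0],"fingers":0.07},{"translation":[0,0,0.09],"twist":[0,0,0],"fingers":0.07},{"translation":[0,0,0.12],"twist":[0,0,0],"fingers":0.07},{"translation":[0,0,0.15],"twist":[0,0,0],"fingers":0.07},{"translation":[0,0,0.17],"twist":[0,0,0],"fingers":0.07},{"translation":[0,0,0.17],"twist":[0,0,0],"fingers":0.07},{"translation":[0,0,0.17],"twist":[0,0,0],"fingers":0.07}]}}

```text
clock: 20.95
tool_pos: [467.4, -171.6, 274.1]
ee_rot: [-2.399, -2.027, 0.001]
force: [0.0, 0.7, -0.6]
grip_width: 70.3
```

```bash
python3 o.py; python3 - <<'E'
from workcell import status,get_image,camera_model
import cv2,numpy as np
print(camera_model("wrist"))
cv2.imwrite("pics/wrist9.png",get_image("wrist")[:,:,::-1])
cv2.imwrite("pics/scene9.png",get_image("scene")[:,:,::-1])
b=get_image("side")[100:280,180:400,::-1]
cv2.imwrite("pics/side9.png",cv2.resize(b,None,fx=3,fy=3,interpolation=cv2.INTER_CUBIC))
E
```

```text
20.95 [ 467.4 -171.6  274.1] [ 0.   0.7 -0.6] 70.3 twist [-0.03 -0.07  0.11]
{'fx': 287.7043456623108, 'fy': 287.7043456623108, 'cx': 316.96655151473965, 'cy': 198.3630265092331, 'eye': array([ 392.1447818 , -158.7482176 ,  447.63773258]), 'rotation': array([2.21575037, 1.87080379, 0.28452237])}
```

View pics/side9.png

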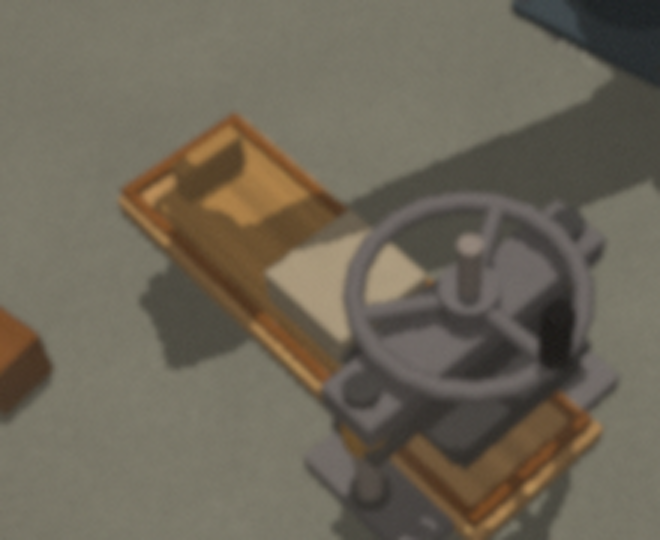

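View pics/wrist9.png

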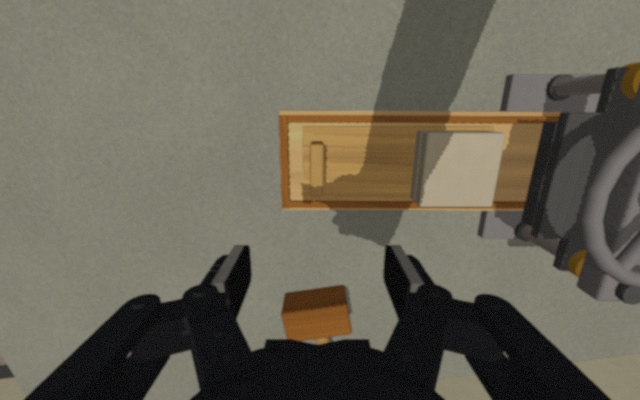

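View pics/scene9.png

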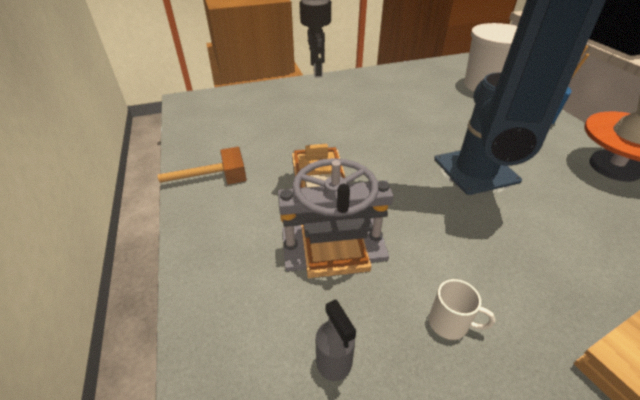

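```bash
python3 - <<'E'
from h import *
m=dict(f=287.704,c=(316.967,198.363),e=np.array([392.145,-158.748,447.638]),r=np.array([2.21575,1.8708,0.284522]))
Y=np.array([.165,.986])
for uv in((425,133),(503,133),(423,206),(496,206),(462,168)):
    p=onz(m,uv,77);print(p.round(1),'along',((p[:2]-[525.5,159])@Y).round(1))
from workcell import job
print(job.job_done())
E
```

```text
[443.1 -28.6  77. ] along -198.6
[459.6  68.4  77. ] along -100.2
[540.2 -37.   77. ] along -190.8
[556.9  61.1  77. ] along -91.4
[496.1  16.5  77. ] along -145.4
the job is handed in; nothing more can be done
None
```

The press is open and the mould is out on the bed. I handed the job in at about 21 s; no verdict was reported.

- **Press:** I turned the handwheel about 465° anticlockwise. It then held against a 17 N push, where it normally turns with about 3 N, so I took that as the solid stop. The pictures show the plate fully up.
- **Carrier board:** I gripped the board by its cleat, pulled it about 145 mm along the bed and let go. In the last pictures the mould's centre is about 145 mm from the press axis (115 mm needed), with a visible gap to the plate. The board lies flat between the guide strips.
- **End state:** The gripper is open well above everything, and the wrist force reads about zero. The last scene picture shows the mug, spray bottle and mallet where they started.

**What disagreed:** the fingertips appeared about 30 mm short of the reported TCP. Because of this, my first grip on the cleat closed above it and held nothing. I reopened, went 23 mm lower and gripped it properly, with the fingers reading 17 mm on the 18 mm cleat. The grip on the knob was probably near its rounded top for the same reason, but it held throughout.

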